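# Screw down the sprung hold-down on a liquid cell

## Robot

A 6-joint arm with a two-finger parallel gripper is mounted at the origin on a cart in front of the work surface, level with it; the furniture and walls round the work are solid. World frame = base frame: x ahead of the robot, y to its left, z up, the work surface at z = 0. Lengths are in m, angles in rad, forces in N, time in s.
With the tool pointing down it reaches from about 0.25 to 0.8 m from the base axis. Payload 8.5 kg.
Tool frame: the origin (TCP) lies at the centre of the arm's flange, where the gripper is bolted on; the fingertips stand 173 mm ahead of it and the grasp point (between the pads) lies 155 mm ahead of it (manip.nose_length is the distance from the TCP to the fingertips, in m); x points along the fingers, z is the direction in which the jaws open and shut, and the axes are right-handed (so a half turn about x gives the same grasp; the last joint's range is limited). The gripper opens to 85 mm and grips with 20 to 120 N. Pads are 22 mm wide; open, the fingers measure 114 mm over their backs; the gripper's body (76 mm by 85 mm) begins 54 mm behind the grasp point. The pads swing forward as they close: fully open they stand 13 mm farther back than shut.
Start: joints at [1.264, 0.238, -0.013, 1.319, 0, 1.571], TCP at [0.159, 0.5, 0.405] pointing down, gripper open.
Joint ranges: [-2.66, 2.66], [-1.03, 1.9], [-1.14, 1.46], [-1.82, 2.27], [-1.45, 1.34], [-3.14, 3.14]. Speed limits (rad/s): [2.22, 2.22, 2.79, 3.14, 3.14, 3.14].

## Interface

Orientations are given as a unit quaternion [x, y, z, w].
In Python, from workcell import manip gives the robot as it stands.
- The arm moves only by the shell command python3 -m jog 'ROWS' [FORCE]. ROWS is JSON, a list of rows, each an object of numbers: "rx", "ry", "rz": the turn, a rotation vector about the tool's x, y, z in degrees; "tx", "ty", "tz": the shift along the tool's x, y, z in cm; "grip": the closure, from -1 (fully open) to 1 (shut). In form: [{"rx": .., "ry": .., "rz": .., "tx": .., "ty": .., "tz": .., "grip": ..}, ...]. A call has 1 to 20 rows; each row shifts and turns the commanded pose from where the row before left it, along the tool's axes as they then stand; what a row does not reach is not made up. A row lasts 1/10 s, in which the tool goes at most 50 mm and 8.59 degrees, less where a joint would pass 70% of its speed; a pose out of reach is approached as far as the arm can. A call with a gripper value outside its range is refused whole. The fingers move at their own pace and stop on an object; FORCE is the grip in N (left out, the last holds). Time passes only in rows, so rows that do not move let the fingers close. It gives the time, the measured TCP pose, the force and the opening at its end, in the units of the state.
- manip.state(): the state, without advancing time (a new reading comes with each control period).
- manip.get_image(name): name is "scene" or "top"; returns (picture, depth): 400x640x3 uint8, red, green, blue; 400x640 float32, m along the optical axis (not along the pixel's ray), 0 where there is no reading.
- manip.camera_params(name): a dict with "fx", "fy", "cx", "cy" (pixels), "k1" (the pictures are not rectified: a ray, as slopes to the right and down, at radius r is drawn at 1 + k1 r^2 times it, then the intrinsics apply), "R" (3x3) and "t" (3): a world point X has camera coordinates R X + t. Camera axes: x right, y down, z forward; pixel columns grow to the right and rows downward; lengths in m; the calibration is good to about 2 mm. A picture is of the moment at which its call begins. camera_params takes no time and is no camera call.
- manip.close_job(): hands the job in, once; it reports no verdict.
Trained networks look in the newest picture that a camera, given by its name, has taken for a name from the list of things; names that differ only in an ending like _2 or _b are one class to them, and where a whole thing is asked for, a point or a joint stands for the part that bears it (a point fixed in the world has none). Each returns a list of dicts, best first, with "score" (0 to 1); they miss things now and then, are a little off and sometimes report something else, mostly with a low value. They report only what shows in the picture. A call takes as long as a camera call. They do not tell look-alikes from the thing itself.
- manip.boxes_of(target, camera): "xyz" ([x, y, z] in m, in world coordinates, good to about 4 mm: the middle of the surface that is visible of it).
The state is a dict: "t": time; "joints": joint angles; "qvel": joint speeds; "joint_efforts": joint torques, N m; "tcp_pos": TCP position; "ee_rot": TCP orientation; "force": force on the tool from outside, world axes, zero at the start; "moment": the same for the moment, N m; "opening": finger opening in m.
Only numpy, scipy, OpenCV 4.12 (cv2) and the standard library are available. Lean on these libraries where they do the work, as an engineer would, in place of code of your own. Each camera call takes 0.05 s, during which the arm holds its last target. There are 200 camera calls.

## Task

The steel liquid cell lies loose under the screw clamp. Take the green flat driver out of its stand, seat its blade in the clamp's recessed brass slotted screw and turn the screw clockwise until it comes up against its stop, so that the foot holds the cell down. Then hang the driver back in its stand and let go, leaving the cell in its nest and the bottle, beaker, timer and marker where they are.

Things in the scene. Friction and masses are not known exactly. Their poses are not given: they have to be found in the camera images.
- clamp: Fixed screw clamp: aluminium base plate 86 x 98 x 10 mm, two dark posts and a dark bridge across them along y (94 mm long, 28 mm wide, from 76 to 90 mm above the worktop), with a bright collar on its middle. Origin: centre of the underside on the worktop; z up through the screw's axis. Its place and yaw differ each time.
- screw_slide: Sliding part that rises and falls with the brass screw but does not turn: its yaw is the clamp's and says nothing of the slot. Origin: centre of the screw head's top, z up. Head 18.4 mm across; slot right across it, 5 mm wide, 7 mm deep. The slot's direction differs and is not reported: look, or turn the blade under a light push until it drops in (possible every half turn).
- foot: Round rubber-faced foot, 20 mm across, under the screw on a stiff spring (6 N/mm); it does not turn. It meets the cell's top before the screw reaches its stop and then presses it with about 15 N at the stop. Origin at the centre of the screw head's top when the spring is not pressed; the underside is 55 mm below the origin.
- cell: Loose steel liquid cell, a block 56 x 56 x 34 mm with a round window in the side and two white stoppers 7 mm high on top; 0.35 kg. Lies on the clamp's base plate between two low black strips. Origin: centre of its underside, z up.
- nest (a point): Centre of the cell's place: on the axis of the screw, on top of the base plate 10 mm above the worktop, with the clamp's axes.
- driver: Flat driver, 154 mm long, about 0.14 kg. Origin: middle of the blade's end edge; z along the shaft to the handle, x along the blade's width. Blade 16 wide (x), 3 thick (y), 12 mm long, under a round barrel 17 mm thick up to z = 34; shaft 11 mm thick; black flange 38 mm across at z = 70 to 75 mm; green six-sided handle above to z = 154, 24 mm across flats, flats facing +-y and every 60 degrees. Hangs blade down in its stand.
- stand: Fixed grey stand for the driver: base 66 x 66 x 10 mm, block 46 x 46 mm, 100 mm high, with a round hole 24 mm wide straight down through it to the base. Origin: centre of the underside. It stands at a different place and yaw each time.
- stand_mouth (a point): Centre of the mouth of the stand's hole, 100 mm above the worktop; the driver hangs with its flange flat on it and its blade's end 70 mm below it.
- bottle: Amber bottle with a blue cap, 56 mm wide, 118 mm high. Origin: centre of the underside. Bystander.
- beaker: Glass beaker, 73 mm wide, 93 mm high. Origin: centre of the underside. Bystander.
- timer: White bench timer, 52 x 66 x 21 mm. Origin: centre of the underside. Bystander.
- marker: Blue felt marker, 136 mm long (y), 15 mm thick, lying down. Origin: centre of the underside. Bystander.
- collar (a point): Centre of the mouth of the bright guide collar, on the screw's axis, 126 mm above the worktop. The mouth is 28 mm wide inside, 37 mm outside; a funnel for 8 mm, then a straight bore 18.6 mm wide leads the driver's barrel and blade down to the recessed screw. A driver let go in the collar keeps standing in it, leaning a little.
- stop (a point): Where the centre of the screw head's top lies at the hard stop: on the axis, 96.4 mm above the worktop. Clockwise from above drives the screw down 8 mm a turn, against about 0.12 N m of friction (more as the foot presses); at the stop it turns no more. It starts 2.1 to 3.6 rad short of it, stays where it is left, and a push down does not turn it.
There are look-alikes about, which are no part of the job. Of the things like the driver, leave any that is red; of the rest the larger one is meant.

How it is judged:
By the outcome, as a careful person would: the job done as asked, in the order asked, and still so for the second after the job is handed in, with the robot touching nothing.
It also fails if it takes over 72 s, if anything falls off the work surface, if the arm or the gripper's body presses on something with over 40 N, if the wrist force passes 120 N, or if a joint passes its speed limit or range.

## Working session

There is one attempt and no reset: what is moved stays moved. The work goes in short steps, Python scripts to look and compute and a shell command to move; the robot and the scene stay as the last step left them, time stands still between calls to the robot, and variables do not carry over. Pictures are saved under pics/ and viewed, about 8 in all and at most 12, crops included, and the job is handed in when it is done.

```bash
ls; mkdir -p pics
cat > h.py <<'E'
from workcell import manip
import numpy as np, cv2
from scipy.spatial.transform import Rotation as Rn
def save(cam,name,crop=None,s=1):
    im,d=manip.get_image(cam)
    np.savez('pics/'+name+'.npz',im=im,d=d)
    o=im if crop is None else im[crop[1]:crop[3],crop[0]:crop[2]]
    o=cv2.resize(o,None,fx=s,fy=s,interpolation=cv2.INTER_CUBIC)
    cv2.imwrite('pics/'+name+'.png',o[:,:,::-1]); return im,d
def cloud(cam,d):
    p=manip.camera_params(cam); v,u=np.mgrid[0:d.shape[0],0:d.shape[1]]
    K=np.array([[p['fx'],0,p['cx']],[0,p['fy'],p['cy']],[0,0,1.]])
    uv=np.stack([u,v],-1).reshape(-1,1,2).astype(float)
    n=cv2.undistortPoints(uv,K,np.array([p['k1'],0,0,0.])).reshape(-1,2)
    c=np.c_[n,np.ones(len(n))]*d.reshape(-1,1)
    R=np.array(p['R']);t=np.array(p['t'])
    X=(c-t)@R; X[d.reshape(-1)==0]=np.nan
    return X.reshape(*d.shape,3)
def proj(cam,X):
    p=manip.camera_params(cam); c=np.atleast_2d(X)@np.array(p['R']).T+np.array(p['t'])
    n=c[:,:2]/c[:,2:]; n=n*(1+p['k1']*(n**2).sum(1,keepdims=True))
    return n*[p['fx'],p['fy']]+[p['cx'],p['cy']]
E
python3 - <<'E'
from h import *
for c in('scene','top'):
    save(c,c+'0')
    p=manip.camera_params(c); print(c,p['fx'],p['k1'],(-np.array(p['R']).T@p['t']).round(3),np.array(p['R']).round(2).tolist())
    for n in('driver','stand','clamp','collar','screw_slide','bottle','beaker','timer','marker','cell'):
        try: print(n,[(round(float(b['score']),2),np.round(b['xyz'],3).tolist()) for b in manip.boxes_of(n,c)][:4])
        except Exception as e: print(n,e)
s=manip.state();print(s['t'],s['tcp_pos'],s['ee_rot'],s['opening'])
E
```

```text
pics
scene 488.6364348872889 -0.044514941255206664 [-0.489 -0.774  0.853] [[0.48, -0.88, -0.0], [-0.45, -0.25, -0.86], [0.75, 0.42, -0.51]]
driver [(0.78, [0.598, 0.197, 0.103]), (0.55, [0.5, -0.036, 0.147]), (0.48, [0.565, 0.058, 0.077])]
stand [(0.79, [0.494, -0.048, 0.054])]
clamp [(0.84, [0.494, 0.138, 0.057])]
collar [(0.86, [0.49, 0.136, 0.057])]
screw_slide []
bottle [(0.8, [0.67, 0.215, 0.07]), (0.44, [0.494, 0.137, 0.062])]
beaker [(0.68, [0.665, 0.134, 0.075])]
timer [(0.91, [0.501, -0.528, 0.019]), (0.64, [0.477, 0.141, 0.037])]
marker []
cell [(0.68, [0.479, 0.142, 0.033])]
top 432.68500102101444 -0.11327835595103836 [ 0.469 -0.13   1.353] [[0.01, -1.0, 0.02], [-0.99, -0.01, -0.11], [0.11, -0.01, -0.99]]
driver [(0.61, [0.598, 0.193, 0.118]), (0.61, [0.501, 0.142, 0.018]), (0.54, [0.572, 0.064, 0.088])]
stand [(0.85, [0.5, -0.042, 0.008])]
clamp [(0.66, [0.5, 0.144, 0.017])]
collar [(0.93, [0.501, 0.145, 0.017])]
screw_slide []
bottle [(0.83, [0.68, 0.221, 0.086])]
beaker [(0.91, [0.688, 0.135, 0.037])]
timer [(0.46, [0.522, -0.532, 0.014])]
marker [(0.67, [0.637, 0.046, 0.013]), (0.3, [0.501, -0.044, 0.011])]
cell []
1.1 [0.15853448 0.50047365 0.40468435] [-0.41775237  0.57053817  0.41773809  0.57049455] 0.08514448925427813
```

View pics/scene0.png

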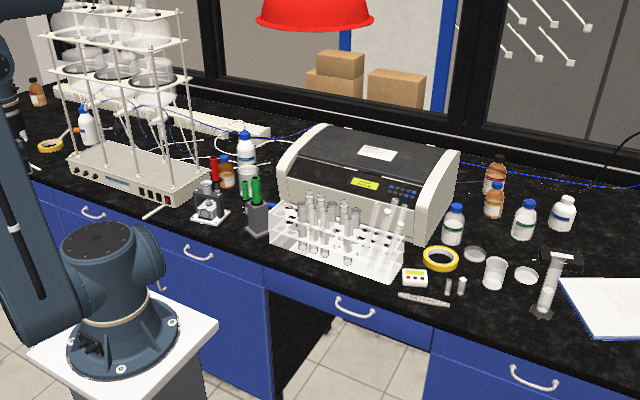

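View pics/top0.png

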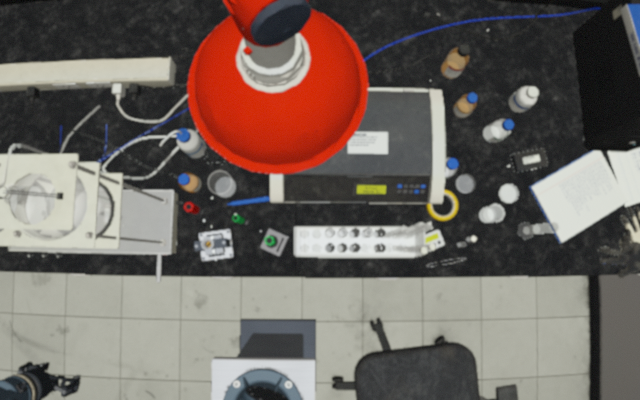

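The top view shows the clamp at about (215,244), green drivers at (238,217) and (271,240), a red one at (190,207), and a hanging red lamp to avoid. I'll zoom in.

Run:
```python
from h import *
a=np.load('pics/scene0.npz'); b=np.load('pics/top0.npz')
A=cv2.resize(a['im'][145:245,180:290],None,fx=4,fy=4,interpolation=cv2.INTER_CUBIC)
B=cv2.resize(b['im'][190:270,180:300],None,fx=5,fy=5,interpolation=cv2.INTER_CUBIC)
B=cv2.copyMakeBorder(B,0,max(0,0),0,0,0)
cv2.imwrite('pics/cA.png',A[:,:,::-1]); cv2.imwrite('pics/cB.png',B[:,:,::-1])
for cam,f in(('scene',a),('top',b)):
    X=cloud(cam,f['d']); im=f['im'].astype(int)
    g=(im[...,1]>im[...,0]+35)&(im[...,1]>im[...,2]+25)
    n,l,st,ce=cv2.connectedComponentsWithStats(g.astype(np.uint8))
    for i in range(1,n):
        if st[i,4]>12:
            P=X[l==i]; print(cam,'green',st[i],np.nanmedian(P,0).round(3),np.nanmax(P,0).round(3),np.nanmin(P,0).round(3))
    red=(im[...,0]>150)&(im[...,1]<60)
    P=X[red]; P=P[P[:,2]>.3]; 
    if len(P):print('lamp',np.nanmin(P,0),np.nanmax(P,0))
```

```text
scene green [250 176  12  28 233] [ 0.501 -0.036  0.148] [0.8   0.171 0.186] [ 0.492 -0.044  0.001]
scene green [241 180   9  20 113] [0.565 0.053 0.091] [0.656 0.131 0.123] [0.557 0.045 0.02 ]
scene green [523 225  11   2  20] [ 0.839 -0.754  0.058] [ 0.849 -0.741  0.063] [ 0.833 -0.767  0.055]
scene green [446 227  15   5  32] [ 0.712 -0.57   0.061] [ 0.726 -0.547  0.067] [ 0.703 -0.585  0.051]
lamp [ 0.61314247 -0.24326746  0.58224618] [0.87778032 0.08189056 0.65374204]
top green [232 214  13  10  91] [0.574 0.069 0.096] [0.597 0.104 0.122] [ 0.564  0.057 -0.004]
top green [264 236  12  10  85] [ 0.51  -0.031  0.184] [ 0.524 -0.008  0.191] [ 0.497 -0.041  0.097]
lamp [ 0.61656504 -0.24193919  0.5795072 ] [0.92936942 0.0948227  0.92685646]
```

View pics/cA.png

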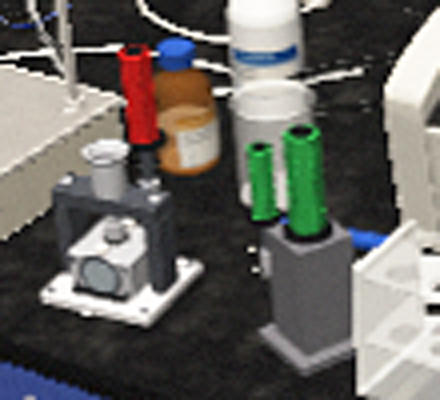

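View pics/cB.png

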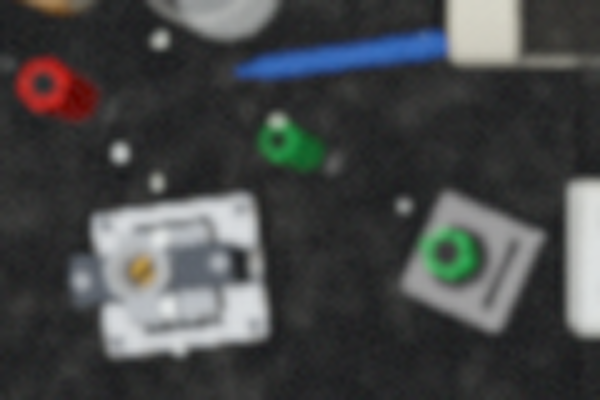

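The crops show the larger green driver hanging in the grey stand and the clamp collar with brass in its mouth (crop B at 140,270). The small green and the red drivers are look-alikes. Next I'll measure the axes.

Run:
```python
from h import *
fr=[manip.get_image('top') for _ in range(8)]
im=np.mean([f[0] for f in fr],0); D=np.array([f[1] for f in fr]);D[D==0]=np.nan; d=np.nan_to_num(np.nanmedian(D,0))
np.savez('pics/topavg.npz',im=im,d=d)
X=cloud('top',d)
def reg(c,r,z0,z1):
    m=(np.hypot(X[...,0]-c[0],X[...,1]-c[1])<r)&(X[...,2]>z0)&(X[...,2]<z1); return m
for n,c,r,z0,z1 in(('drv top',(.505,-.036),.05,.15,.2),('drv flange/standtop',(.505,-.04),.06,.09,.115),('collar top',(.5,.15),.05,.115,.14),('bridge',(.5,.145),.07,.08,.1),('plate',(.5,.145),.09,.003,.02)):
    m=reg(c,r,z0,z1);P=X[m]; v,u=np.nonzero(m)
    if len(P)<3: print(n,len(P));continue
    rc=cv2.minAreaRect((P[:,:2]*1000).astype(np.float32))
    print(n,len(P),'med',np.median(P,0).round(4),'rect',np.round(rc[0],1),np.round(rc[1],1),round(rc[2],1),'px',u.mean().round(1),v.mean().round(1))
X2=cloud('scene',np.load('pics/scene0.npz')['d'])
X=X2
for n,c,r,z0,z1 in(('S drv',(.5,-.036),.03,.14,.19),('S collar',(.49,.14),.05,.1,.14),('S standtop',(.5,-.04),.06,.094,.104)):
    P=X[reg(c,r,z0,z1)]; print(n,len(P),np.median(P,0).round(4),P.min(0).round(3),P.max(0).round(3))
def up(u,v,h,s): 
    o=im[v-h:v+h,u-h:u+h]; o=np.clip((o-o.min())/(o.max()-o.min())*255,0,255).astype(np.uint8)
    return cv2.resize(o,(390,390),interpolation=cv2.INTER_CUBIC)
cv2.imwrite('pics/z1.png',np.hstack([up(208,244,14,1),up(270,240,14,1)])[:,:,::-1])
# predicted px
print(proj('top',[[.5,.145,.126],[.5,.145,.1],[.505,-.036,.184],[.505,-.036,.1]]).round(1))
print(manip.state()['t'])
```

```text
drv top 78 med [ 0.508  -0.0297  0.185 ] rect [509.1 -29.2] [23.7 24.7] 45.6 px 269.1 240.6
drv flange/standtop 193 med [ 0.5072 -0.0371  0.1013] rect [506.9 -49.9] [97.  54.2] 81.5 px 274.1 241.6
collar top 87 med [0.5017 0.1551 0.1252] rect [500.5 153. ] [32.4 32. ] 46.9 px 206.5 243.5
bridge 212 med [0.5003 0.1361 0.0908] rect [500.5 151.5] [28.2 94.9] 6.5 px 211.2 243.8
plate 518 med [0.5234 0.1312 0.0108] rect [508.2 139.1] [171.4 157.1] 44.0 px 219.6 241.9
S drv 154 [ 0.5022 -0.0343  0.1694] [ 0.492 -0.044  0.141] [ 0.521 -0.017  0.189]
S collar 113 [0.4968 0.146  0.1197] [0.481 0.131 0.101] [0.521 0.167 0.132]
S standtop 108 [ 0.4962 -0.0432  0.1006] [ 0.476 -0.099  0.094] [0.532 0.    0.104]
[[209.3 243.7]
 [211.3 243.9]
 [271.4 241.9]
 [273.7 242.8]]
1.5
```

View pics/z1.png

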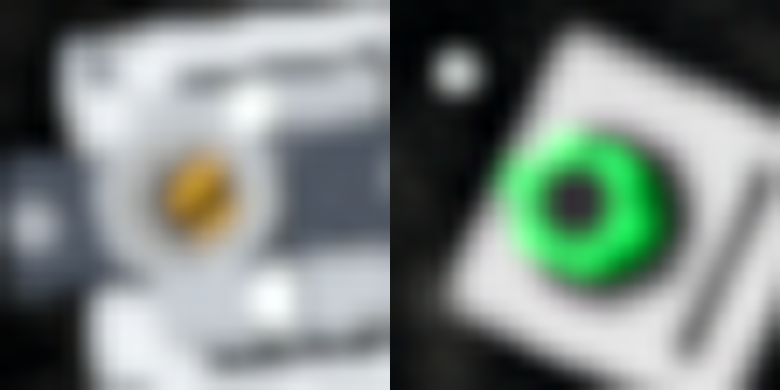

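Slot direction: in the left crop it runs from about (185,225) to (230,175), so its world yaw is about −45°. The collar axis is at about (0.5005, 0.152) and the driver axis at about (0.5085, −0.0295). I'll move above the driver at safe height, then turn the wrist to the negative side for turning room.

```bash
python3 -m jog '[{"ty":-3.08,"tz":-2.5,"grip":-1},{"ty":-3.08,"tz":-2.5},{"ty":-3.08,"tz":-2.5},{"ty":-3.08,"tz":-2.5},{"ty":-3.08,"tz":-2.5},{"ty":-3.08,"tz":-2.5},{"ty":-3.08,"tz":-2.5},{"ty":-3.08,"tz":-2.5},{"ty":-3.08,"tz":-2.5},{"ty":-3.08,"tz":-2.5},{"ty":-3.08,"tz":-2.5},{"ty":-3.08,"tz":-2.5},{"ty":-3.08,"tz":-2.5},{"ty":-3.08,"tz":-2.5},{"ty":-3.08,"tz":-2.5},{"ty":-3.08,"tz":-2.5}]' && python3 -m jog '[{"rx":-8.5},{"rx":-8.5},{"rx":-8.5},{"rx":-8.5},{"rx":-8.5},{"rx":-8.5},{"rx":-8.5},{"rx":-8.5},{"rx":-8.5},{"rx":-8.5},{"rx":-8.5},{"rx":-8.5},{"rx":-8.5},{"rx":-8.5},{"rx":-8.5},{"rx":-4.5},{}]'
cat >> h.py <<'E'
def st(tx=None,ty=None):
    s=manip.state(); M=Rn.from_quat(s['ee_rot']).as_matrix(); p=np.array(s['tcp_pos']); g=p+.155*M[:,0]
    print('t',s['t'],'tcp',p.round(4),'grasp',g.round(4),'x',M[:,0].round(4),'psi',np.degrees(np.arctan2(M[1,2],M[0,2])).round(2),'j',np.degrees(s['joints']).round(1),'F',np.round(s['force'],1),'M',np.round(s['moment'],2),'open',round(s['opening']*1000,1))
    if tx is not None:
        e=np.array([tx,ty,g[2]])-g; print('to go tool cm',(M.T@e*100).round(2))
E
python3 -c "
from h import *
st(.5085,-.0295)"
```

```text
t 1.5 tcp [0.1585 0.5005 0.4047] grasp [0.1585 0.5005 0.2497] x [-0.e+00 -1.e-04 -1.e+00] psi 72.42 j [72.4 13.6 -0.8 75.6 -0.  90. ] F [ 0.  -1.1 -0.7] M [0.02 0.04 0.01] open 85.4
to go tool cm [  0.   -49.37 -39.95]invalid input at $[0]: expected keys rx, ry, rz, tx, ty, tz, grip
```

```bash
python3 -m jog '[{"rx":0,"ry":0,"rz":0,"tx":0,"ty":-3.8,"tz":-3.07,"grip":-1},{"rx":0,"ry":0,"rz":0,"tx":0,"ty":-3.8,"tz":-3.07,"grip":-1},{"rx":0,"ry":0,"rz":0,"tx":0,"ty":-3.8,"tz":-3.07,"grip":-1},{"rx":0,"ry":0,"rz":0,"tx":0,"ty":-3.8,"tz":-3.07,"grip":-1},{"rx":0,"ry":0,"rz":0,"tx":0,"ty":-3.8,"tz":-3.07,"grip":-1},{"rx":0,"ry":0,"rz":0,"tx":0,"ty":-3.8,"tz":-3.07,"grip":-1},{"rx":0,"ry":0,"rz":0,"tx":0,"ty":-3.8,"tz":-3.07,"grip":-1},{"rx":0,"ry":0,"rz":0,"tx":0,"ty":-3.8,"tz":-3.07,"grip":-1},{"rx":0,"ry":0,"rz":0,"tx":0,"ty":-3.8,"tz":-3.07,"grip":-1},{"rx":0,"ry":0,"rz":0,"tx":0,"ty":-3.8,"tz":-3.07,"grip":-1},{"rx":0,"ry":0,"rz":0,"tx":0,"ty":-3.8,"tz":-3.07,"grip":-1},{"rx":0,"ry":0,"rz":0,"tx":0,"ty":-3.8,"tz":-3.07,"grip":-1},{"rx":0,"ry":0,"rz":0,"tx":0,"ty":-3.8,"tz":-3.07,"grip":-1}]' && python3 -m jog '[{"rx":-8.5,"ry":0,"rz":0,"tx":0,"ty":0,"tz":0,"grip":-1},{"rx":-8.5,"ry":0,"rz":0,"tx":0,"ty":0,"tz":0,"grip":-1},{"rx":-8.5,"ry":0,"rz":0,"tx":0,"ty":0,"tz":0,"grip":-1},{"rx":-8.5,"ry":0,"rz":0,"tx":0,"ty":0,"tz":0,"grip":-1},{"rx":-8.5,"ry":0,"rz":0,"tx":0,"ty":0,"tz":0,"grip":-1},{"rx":-8.5,"ry":0,"rz":0,"tx":0,"ty":0,"tz":0,"grip":-1},{"rx":-8.5,"ry":0,"rz":0,"tx":0,"ty":0,"tz":0,"grip":-1},{"rx":-8.5,"ry":0,"rz":0,"tx":0,"ty":0,"tz":0,"grip":-1},{"rx":-8.5,"ry":0,"rz":0,"tx":0,"ty":0,"tz":0,"grip":-1},{"rx":-8.5,"ry":0,"rz":0,"tx":0,"ty":0,"tz":0,"grip":-1},{"rx":-8.5,"ry":0,"rz":0,"tx":0,"ty":0,"tz":0,"grip":-1},{"rx":-8.5,"ry":0,"rz":0,"tx":0,"ty":0,"tz":0,"grip":-1},{"rx":-8.5,"ry":0,"rz":0,"tx":0,"ty":0,"tz":0,"grip":-1},{"rx":-8.5,"ry":0,"rz":0,"tx":0,"ty":0,"tz":0,"grip":-1},{"rx":-8.5,"ry":0,"rz":0,"tx":0,"ty":0,"tz":0,"grip":-1},{"rx":-4.5,"ry":0,"rz":0,"tx":0,"ty":0,"tz":0,"grip":-1},{"rx":0,"ry":0,"rz":0,"tx":0,"ty":0,"tz":0,"grip":-1}]'
python3 -c "
from h import *
st(.5085,-.0295)"
```

```text
t: 2.8
tcp_pos: [0.5097, -0.0313, 0.4049]
ee_rot: [-0.418, 0.57, 0.418, 0.571]
force: [1.1, 0.8, -0.1]
opening: 0.0855
t: 4.5
tcp_pos: [0.5089, -0.0292, 0.4047]
ee_rot: [0.691, 0.15, -0.691, 0.15]
force: [-0.1, 0.2, -0.1]
opening: 0.0855
t 4.5 tcp [ 0.5089 -0.0292  0.4047] grasp [ 0.5089 -0.0292  0.2497] x [ 0.e+00 -1.e-04 -1.e+00] psi -155.52 j [  -3.3   12.1   -2.8   75.1   -0.  -117.8] F [-0.1  0.2 -0.1] M [0.05 0.02 0.  ] open 85.5
to go tool cm [0.   0.01 0.05]
```

```bash
python3 -m jog '[{"rx":0,"ry":0,"rz":0,"tx":2.5,"ty":0,"tz":0.05,"grip":-1},{"rx":0,"ry":0,"rz":0,"tx":2.5,"ty":0,"tz":0,"grip":-1},{"rx":0,"ry":0,"rz":0,"tx":2.5,"ty":0,"tz":0,"grip":-1},{"rx":0,"ry":0,"rz":0,"tx":2.5,"ty":0,"tz":0,"grip":-1},{"rx":0,"ry":0,"rz":0,"tx":0,"ty":0,"tz":0,"grip":0},{"rx":0,"ry":0,"rz":0,"tx":0,"ty":0,"tz":0,"grip":1},{"rx":0,"ry":0,"rz":0,"tx":0,"ty":0,"tz":0,"grip":1},{"rx":0,"ry":0,"rz":0,"tx":0,"ty":0,"tz":0,"grip":1},{"rx":0,"ry":0,"rz":0,"tx":0,"ty":0,"tz":0,"grip":1},{"rx":0,"ry":0,"rz":0,"tx":0,"ty":0,"tz":0,"grip":1},{"rx":0,"ry":0,"rz":0,"tx":0,"ty":0,"tz":0,"grip":1},{"rx":0,"ry":0,"rz":0,"tx":0,"ty":0,"tz":0,"grip":1},{"rx":0,"ry":0,"rz":0,"tx":0,"ty":0,"tz":0,"grip":1}]' 40
python3 -c "
from h import *
st(.5085,-.0295)"
```

```text
t: 5.8
tcp_pos: [0.509, -0.0294, 0.3061]
ee_rot: [0.692, 0.149, -0.69, 0.15]
force: [-0.8, 0.0, 6.7]
opening: 0.0253
t 5.8 tcp [ 0.509  -0.0294  0.3061] grasp [ 0.5094 -0.0294  0.1511] x [ 2.6e-03 -2.0e-04 -1.0e+00] psi -155.59 j [  -3.3   15.2  -13.6   61.    -0.  -117.7] F [-0.8  0.   6.7] M [0.04 0.13 0.04] open 25.3
to go tool cm [-0.   -0.03  0.08]
```

```bash
python3 -m jog '[{"rx":0,"ry":0,"rz":0,"tx":0,"ty":0,"tz":0,"grip":1},{"rx":0,"ry":0,"rz":0,"tx":0,"ty":0,"tz":0,"grip":1},{"rx":0,"ry":0,"rz":0,"tx":0,"ty":0,"tz":0,"grip":1},{"rx":0,"ry":0,"rz":0,"tx":0,"ty":0,"tz":0,"grip":1},{"rx":0,"ry":0,"rz":0,"tx":0,"ty":0,"tz":0,"grip":1}]' 90
python3 -c "
from h import *
st(.5085,-.0295)"
```

```text
t: 6.3
tcp_pos: [0.509, -0.0294, 0.3062]
ee_rot: [0.692, 0.149, -0.69, 0.15]
force: [-0.5, 0.4, 8.7]
opening: 0.0239
t 6.3 tcp [ 0.509  -0.0294  0.3062] grasp [ 0.5094 -0.0295  0.1512] x [ 2.8e-03 -2.0e-04 -1.0e+00] psi -155.59 j [  -3.3   15.2  -13.6   61.    -0.  -117.7] F [-0.5  0.4  8.7] M [0.01 0.23 0.03] open 23.9
to go tool cm [-0.   -0.03  0.08]
```

```bash
python3 -m jog '[{"rx":0,"ry":0,"rz":0,"tx":-2,"ty":0,"tz":0,"grip":1},{"rx":0,"ry":0,"rz":0,"tx":-2,"ty":0,"tz":0,"grip":1},{"rx":0,"ry":0,"rz":0,"tx":-2,"ty":0,"tz":0,"grip":1},{"rx":0,"ry":0,"rz":0,"tx":-2,"ty":0,"tz":0,"grip":1},{"rx":0,"ry":0,"rz":0,"tx":-2,"ty":0,"tz":0,"grip":1},{"rx":0,"ry":0,"rz":0,"tx":-2,"ty":0,"tz":0,"grip":1},{"rx":0,"ry":0,"rz":0,"tx":-2,"ty":0,"tz":0,"grip":1},{"rx":0,"ry":0,"rz":0,"tx":0,"ty":0,"tz":0,"grip":1},{"rx":0,"ry":0,"rz":0,"tx":0,"ty":0,"tz":0,"grip":1}]'
python3 - <<'E'
from h import *
st(.5005,.152)
g=proj('scene',[[.509,-.0295,.29],[.509,-.0295,.17]]).round(1); print(g)
u,v=map(int,g[1]); fr=[]
fr=[manip.get_image('scene') for _ in range(6)]
im=np.mean([f[0] for f in fr],0).clip(0,255).astype(np.uint8)
D=np.array([f[1] for f in fr]);D[D==0]=np.nan;d=np.nan_to_num(np.nanmedian(D,0)); np.savez('pics/lift.npz',im=im,d=d)
o=cv2.resize(im[v-60:v+20,u-30:u+30],None,fx=7,fy=7,interpolation=cv2.INTER_CUBIC); cv2.imwrite('pics/lift.png',o[:,:,::-1]); print(u,v)
E
```

```text
t: 7.2
tcp_pos: [0.5084, -0.0294, 0.4445]
ee_rot: [0.691, 0.149, -0.691, 0.15]
force: [-0.3, 0.1, -2.1]
opening: 0.0244
t 7.2 tcp [ 0.5084 -0.0294  0.4445] grasp [ 0.5085 -0.0294  0.2895] x [ 4.e-04 -1.e-04 -1.e+00] psi -155.59 j [  -3.3   11.5    2.2   80.7   -0.  -117.7] F [-0.3  0.1 -2.1] M [-0.03 -0.03  0.02] open 24.4
to go tool cm [ -0.   -16.85  -6.77]
[[252.2 144.4]
 [254.9 182.4]]
254 182
```

View pics/lift.png

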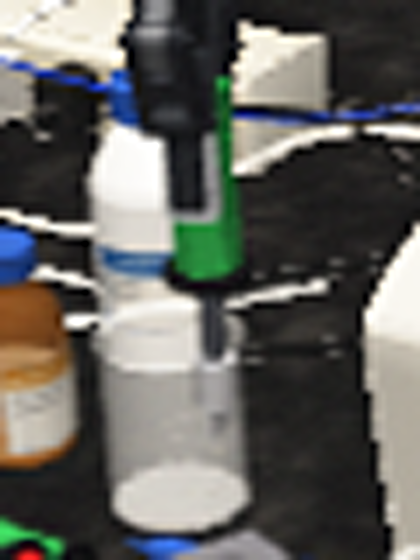

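The picture shows the driver held upright (flange at 205,280), but the blade near (217,420) is faint. I'll difference this against the earlier background to get the blade's width.

Run:
```python
from h import *
a=np.load('pics/lift.npz')['im'].astype(float); b=np.load('pics/scene0.npz')['im'].astype(float)
df=np.abs(a-b).sum(2)
np.set_printoptions(linewidth=200)
for v in range(160,188): print(v,df[v,274-30:274-6].astype(int) if 0 else df[v,245:267].astype(int))
```

```text
160 [  4  33 139 194 118 140 159 183 209 179 151 101  48  21  29   1   6   4   6   2   7   3]
161 [  2  61 280 423 449 436 345 305 308 242 139  62  48  31  56  21   7   6   3  14   5  23]
162 [  1  10 163 516 541 534 528 504 444 375 227 198 183 103  12   4   4   9   5  16   9   9]
163 [  4  18  33 218 403 479 479 487 338 123  11  13   3  20   8   4   1   5   7   7   1   1]
164 [ 5  2  7  9 12 45 37 33 34 22 10 22  3  7  3 12  4  7  3  5  6  7]
165 [  1   1   2   1   6  13  14 268 503 420 272  40  14   6  10   3   4   6  21  10   5   6]
166 [  1   4   1   3   2   8  40 270 522 506 438 203  16   7   5   7   5  14  14  16   9   5]
167 [  5   4   5   3  13   3  28 222 413 420 430 152  17   8  12  16   3   2   7   5   4   6]
168 [  3   6   1   1   4   3  25 140 407 392 354 129  20   3   5   3  22  10  10   5   3   3]
169 [  3   5   6   2   6   7  20 162 424 395 378 164  16   2   4  11   8  12   3  10   2   4]
170 [  6   1   2   7   3   3  19 156 426 407 383 169  13   6  17   4   6   3   2   4   5   6]
171 [  2   8   4   6   2   3  10 141 403 401 399 138  32   4   6   7  10   7   9  16   7
[... 787 characters left out ...]
9 181 113  59  33   6  11  10   3   9  18]
181 [426 349 264  67  15  66 232 300 257 166 143 165 153 117  68  40  18   3  10   2   2   3]
182 [338 245 150  41  23  77 205 257 243 179 154 163 169 125  71  52   5   6   5   5   3   7]
183 [210 256 242  61  20  65 238 284 246 173 164 172 176 128  75  38  12   7   9  14   1   7]
184 [247 300 249  52  19  75 252 305 252 207 199 189 183 139  85  36   6   3   7   3   4   9]
185 [246 299 255  70  14  20 177 308 236 201 232 198 178 138  82  39  16   5   9   6  13  11]
186 [241 281 274  72  23  12 170 291 246 232 235 200 176 133  71  38  21   6   5   7   5   2]
187 [232 264 275  84  24   9 117 300 230 194 200 171 173 139  84  48   5   2   5   2   5   4]
```

```bash
python3 -m jog '[{"rx":0,"ry":0,"rz":0,"tx":0,"ty":-2.8,"tz":-1.13,"grip":1},{"rx":0,"ry":0,"rz":0,"tx":0,"ty":-2.8,"tz":-1.13,"grip":1},{"rx":0,"ry":0,"rz":0,"tx":0,"ty":-2.8,"tz":-1.13,"grip":1},{"rx":0,"ry":0,"rz":0,"tx":0,"ty":-2.8,"tz":-1.13,"grip":1},{"rx":0,"ry":0,"rz":0,"tx":0,"ty":-2.8,"tz":-1.13,"grip":1},{"rx":0,"ry":0,"rz":0,"tx":0,"ty":-2.8,"tz":-1.13,"grip":1},{"rx":0,"ry":0,"rz":0,"tx":0,"ty":0,"tz":0,"grip":1},{"rx":0,"ry":0,"rz":0,"tx":0,"ty":0,"tz":0,"grip":1}]'
python3 - <<'E'
from h import *
st(.5005,.152)
fr=[manip.get_image('scene') for _ in range(6)]
im=np.mean([f[0] for f in fr],0); D=np.array([f[1] for f in fr]);D[D==0]=np.nan;d=np.nan_to_num(np.nanmedian(D,0)); np.savez('pics/over.npz',im=im,d=d)
a=np.load('pics/lift.npz')['im'].astype(float); b=np.load('pics/scene0.npz')['im'].astype(float)
np.set_printoptions(linewidth=220)
df=np.abs(a-im).sum(2)
print('stand');
for v in range(170,186): print(v,df[v,245:265].astype(int))
s=manip.state()['tcp_pos']; g=proj('scene',[[s[0],s[1],s[2]-.275]])[0]; print(g)
u,v0=map(int,g); df=np.abs(b-im).sum(2)
for v in range(v0-15,v0+4): print(v,df[v,u-10:u+11].astype(int))
X=cloud('scene',d); m=(df>60); m[:v0-50]=0;m[v0+6:]=0;m[:,:u-20]=0;m[:,u+20:]=0
P=X[m];P=P[(P[:,2]<.3)&(np.hypot(P[:,0]-.5,P[:,1]-.152)<.04)]
for z in np.arange(.165,.30,.01):
    Q=P[abs(P[:,2]-z)<.005]; print(z.round(3),len(Q),Q.mean(0).round(4) if len(Q) else '')
E
```

```text
t: 8.3
tcp_pos: [0.5006, 0.1522, 0.4442]
ee_rot: [-0.691, -0.15, 0.691, -0.15]
force: [0.9, 0.0, -2.0]
opening: 0.024
t 8.3 tcp [0.5006 0.1522 0.4442] grasp [0.5005 0.1521 0.2892] x [-8.e-04 -6.e-04 -1.e+00] psi -155.48 j [ 16.9  12.9   4.1  81.2  -0.  -97.6] F [ 0.9  0.  -2. ] M [-0.01 -0.01  0.03] open 24.0
to go tool cm [0.   0.01 0.  ]
stand
170 [  2   2   2   1   2   1  16 157 424 395 386 160  13   2   5   2   1   1   2   3]
171 [  1   1   2   1   1   1  15 138 402 395 401 133  24   3   1   1   3   1   6   2]
172 [  2   3   3   4   0   2  21  98 334 397 372  15 121   5   5   3   9   6   9   1]
173 [  3   3   1   5   1   0  16 107 246 255  41 242 197  19   8   5   1   1   4   1]
174 [  1   1   2   3   1   3 112  93 123 181 115  31  30  30   3   5   0   6   1   8]
175 [ 1  2  3  3  2 11 48 50  7 37 33  8 44 40  5  6  4  2  3  3]
176 [ 1  0  1  0  2  3 46 68 12 34 21  8 30 32  2  6  3  1 11  1]
177 [ 3  5  3  5  6  5 43 68  6 26 28  4 39 26  2  6  3  7  3  2]
178 [ 3  1  1  6  6  3 47 70 10 22 18 11 31 21  4  4  2  2  5  2]
179 [ 3  3  1  0  1  6 32 59  8 29 16  8 26 14  9  5 10  3
[... 1863 characters left out ...]
  2   5   6   1   4   2  60 240 248 146  11   1   3   4  12 133 516 480 479]
171 [  5   4   8   3   1   2   4   4   9  10  21  20   7   9   8   8  11  89 310 305 255]
172 [  5   1   2   2   0   2   2   4   4   0   4   2  15   6   2  12  21 116 185 171 159]
0.165 1 [0.5085 0.1507 0.1692]
0.175 10 [0.4983 0.1484 0.1747]
0.185 17 [0.4976 0.1456 0.1857]
0.195 14 [0.4974 0.1457 0.1954]
0.205 18 [0.4975 0.1464 0.2044]
0.215 9 [0.4985 0.147  0.2145]
0.225 7 [0.497  0.1471 0.2258]
0.235 3 [0.4983 0.1485 0.2311]
0.245 29 [0.492  0.1449 0.2451]
0.255 29 [0.4942 0.1443 0.2552]
0.265 25 [0.4951 0.143  0.2648]
0.275 23 [0.49   0.1413 0.2752]
0.285 25 [0.4951 0.1385 0.2854]
0.295 21 [0.4955 0.1397 0.2949]
```

The blade shows only about 3 px wide in both views, so it points nearly along the viewing direction, at yaw about 54.5°. I'll refine the slot angle before turning.

Run:
```python
from h import *
f=np.load('pics/topavg.npz');im=f['im'];np.set_printoptions(linewidth=200)
print(im[236:250,200:216,0].astype(int)); br=im[...,0]-im[...,2]; print(br[236:250,200:216].astype(int))
# template fit: disc (brass) with dark stripe 5mm, bore-limited
from scipy.optimize import minimize
c=proj('top',[[.5005,.152,.100]])[0]; print(c)
v,u=np.mgrid[238:249,204:214]; I=br[238:249,204:214]
best=[]
for ang in range(-90,90,5):
  for cu in np.arange(c[0]-2,c[0]+2.1,.4):
    for cv_ in np.arange(c[1]-2,c[1]+2.1,.4):
      ss=(np.arange(5)-2)/5
      A=0;B=0
      for a in ss:
        for b in ss:
          x=-(v+b-cv_)*2.9; y=-(u+a-cu)*2.9
          r=np.hypot(x,y)<9.2; dd=abs(-np.sin(np.radians(ang))*x+np.cos(np.radians(ang))*y)<2.5
          A=A+r/25; B=B+(r&dd)/25
      A=cv2.GaussianBlur(A,(0,0),.7);B=cv2.GaussianBlur(B,(0,0),.7)
      M=np.c_[A.ravel(),B.ravel(),np.ones(A.size)]
      w=np.linalg.lstsq(M,I.ravel(),rcond=None)[0]; best.append((((M@w-I.ravel())**2).sum(),ang,cu.round(1),cv_.round(1),w.round()))
best.sort(key=lambda b:b[0])
seen=set()
for b in best:
    if b[1] not in seen: seen.add(b[1]); print(b)
    if len(seen)>7: break
```

```text
[[186 187 195 201 203 196 178 159 152 159 177 197 202 191 178 174]
 [200 206 206 201 195 190 181 176 176 182 200 217 218 201 184 178]
 [200 211 208 199 190 185 182 181 181 188 203 215 210 188 167 160]
 [191 204 203 194 185 180 177 175 177 182 192 199 187 158 137 129]
 [169 186 189 185 177 171 167 163 168 176 180 182 169 141 116 104]
 [139 163 177 176 167 156 153 159 170 173 172 175 170 146 115  97]
 [124 156 171 170 158 141 147 167 175 165 158 170 173 151 114  94]
 [126 160 170 165 150 134 151 170 166 146 147 168 174 155 117  94]
 [125 159 168 162 145 132 149 157 145 140 156 172 174 156 118  94]
 [119 151 167 164 150 134 134 136 139 157 171 176 173 150 113  93]
 [109 143 166 167 158 143 131 134 154 169 175 175 165 135 103  94]
 [102 130 157 169 167 158 148 150 165 173 175 170 153 124 105 105]
 [ 94 110 138 159 167 168 165 165 172 178 178 167 153 143 138 135]
 [ 88  99 119 140 157 171 176 176 179 183 181 176 178 185 179 167]]
[[ -6  -6  -6  -6  -5  -6  -7  -8  -8  -5  -3  -3  -3  -4  -7  -8]
 [ -5  -6  -5  -5  -6  -7  -7  -8  -8  -6  -3  -3  -2  -2  -5  -8]
 [ -5  -5  -5  -5  -6  -7  
[... 887 characters left out ...]
58., 47., -6.]))
(np.float64(5068.023793251074), 15, np.float64(208.1), np.float64(243.7), array([58., 47., -6.]))
(np.float64(5132.231691171767), 10, np.float64(208.1), np.float64(243.7), array([58., 46., -6.]))
(np.float64(5143.460123619662), 25, np.float64(208.1), np.float64(243.7), array([58., 47., -6.]))
(np.float64(5197.170003136534), 5, np.float64(208.1), np.float64(243.7), array([58., 48., -6.]))
(np.float64(5353.514058850616), 0, np.float64(208.1), np.float64(243.7), array([58., 49., -7.]))
(np.float64(5391.597345820048), 30, np.float64(208.1), np.float64(243.7), array([59., 45., -6.]))
(np.float64(5692.557573072986), 35, np.float64(208.1), np.float64(243.7), array([59., 43., -6.]))
```

The slot's dark valley runs from (206,246) to (210,242.5), giving a yaw of about −47° (≡133°). I'll turn the blade there and lower to the mouth.

```bash
python3 -m jog '[{"rx":-8.5,"ry":0,"rz":0,"tx":0,"ty":0,"tz":0,"grip":1},{"rx":-8.5,"ry":0,"rz":0,"tx":0,"ty":0,"tz":0,"grip":1},{"rx":-8.5,"ry":0,"rz":0,"tx":0,"ty":0,"tz":0,"grip":1},{"rx":-8.5,"ry":0,"rz":0,"tx":0,"ty":0,"tz":0,"grip":1},{"rx":-8.5,"ry":0,"rz":0,"tx":0,"ty":0,"tz":0,"grip":1},{"rx":-8.5,"ry":0,"rz":0,"tx":0,"ty":0,"tz":0,"grip":1},{"rx":-8.5,"ry":0,"rz":0,"tx":0,"ty":0,"tz":0,"grip":1},{"rx":-8.5,"ry":0,"rz":0,"tx":0,"ty":0,"tz":0,"grip":1},{"rx":-8.5,"ry":0,"rz":0,"tx":0,"ty":0,"tz":0,"grip":1},{"rx":0,"ry":0,"rz":0,"tx":1.5,"ty":0,"tz":0,"grip":1},{"rx":0,"ry":0,"rz":0,"tx":1.5,"ty":0,"tz":0,"grip":1},{"rx":0,"ry":0,"rz":0,"tx":1,"ty":0,"tz":0,"grip":1},{"rx":0,"ry":0,"rz":0,"tx":0,"ty":0,"tz":0,"grip":1},{"rx":0,"ry":0,"rz":0,"tx":0,"ty":0,"tz":0,"grip":1}]'
python3 -c "
from h import *
st(.5005,.152)"
python3 -m jog '[{"rx":0,"ry":0,"rz":0,"tx":0.4,"ty":0,"tz":0,"grip":1},{"rx":0,"ry":0,"rz":0,"tx":0.4,"ty":0,"tz":0,"grip":1},{"rx":0,"ry":0,"rz":0,"tx":0.4,"ty":0,"tz":0,"grip":1},{"rx":0,"ry":0,"rz":0,"tx":0,"ty":0,"tz":0,"grip":1}]'
python3 -c "
from h import *
st(.5005,.152)"
```

```text
t: 10.0
tcp_pos: [0.5009, 0.1514, 0.405]
ee_rot: [0.45, 0.545, -0.45, 0.545]
force: [-0.2, 0.4, -1.9]
opening: 0.0244
t 10.0 tcp [0.5009 0.1514 0.405 ] grasp [0.5009 0.1514 0.25  ] x [ 1.e-04 -0.e+00 -1.e+00] psi -79.1 j [  16.8   13.5   -1.    75.6   -0.  -174.1] F [-0.2  0.4 -1.9] M [-0.01 -0.06  0.02] open 24.4
to go tool cm [-0.   -0.02 -0.06]
t: 10.4
tcp_pos: [0.5006, 0.1516, 0.3921]
ee_rot: [0.45, 0.545, -0.45, 0.545]
force: [-0.3, 0.1, -1.8]
opening: 0.0244
t 10.4 tcp [0.5006 0.1516 0.3921] grasp [0.5005 0.1515 0.2371] x [-9.e-04 -4.e-04 -1.e+00] psi -79.08 j [  16.8   13.7   -2.5   73.8   -0.  -174.1] F [-0.3  0.1 -1.8] M [-0.05  0.01 -0.04] open 24.4
to go tool cm [-0.    0.01 -0.05]
```

```bash
python3 -m jog '[{"rx":0,"ry":0,"rz":0,"tx":0.3,"ty":0,"tz":0,"grip":1},{"rx":0,"ry":0,"rz":0,"tx":0.3,"ty":0,"tz":0,"grip":1},{"rx":0,"ry":0,"rz":0,"tx":0.3,"ty":0,"tz":0,"grip":1},{"rx":0,"ry":0,"rz":0,"tx":0.3,"ty":0,"tz":0,"grip":1},{"rx":0,"ry":0,"rz":0,"tx":0,"ty":0,"tz":0,"grip":1}]'
python3 -c "
from h import *
st(.5005,.152)"
python3 -m jog '[{"rx":0,"ry":0,"rz":0,"tx":0.2,"ty":0,"tz":0,"grip":1},{"rx":0,"ry":0,"rz":0,"tx":0.2,"ty":0,"tz":0,"grip":1},{"rx":0,"ry":0,"rz":0,"tx":0,"ty":0,"tz":0,"grip":1}]'
python3 -c "
from h import *
st(.5005,.152)"
```

```text
t: 10.9
tcp_pos: [0.5005, 0.1514, 0.3803]
ee_rot: [0.45, 0.545, -0.451, 0.545]
force: [-1.7, -1.7, -2.7]
opening: 0.024
t 10.9 tcp [0.5005 0.1514 0.3803] grasp [0.5003 0.1513 0.2253] x [-1.e-03 -7.e-04 -1.e+00] psi -79.09 j [  16.8   14.    -3.9   72.2   -0.  -174.1] F [-1.7 -1.7 -2.7] M [-0.42  0.21  0.01] open 24.0
to go tool cm [-0.    0.03 -0.07]
t: 11.2
tcp_pos: [0.5007, 0.1514, 0.3769]
ee_rot: [0.45, 0.545, -0.45, 0.545]
force: [-2.2, -3.4, 3.1]
opening: 0.024
t 11.2 tcp [0.5007 0.1514 0.3769] grasp [0.5007 0.1514 0.2219] x [ 2.e-04 -5.e-04 -1.e+00] psi -79.08 j [  16.8   14.1   -4.3   71.6   -0.  -174.1] F [-2.2 -3.4  3.1] M [-0.83  0.67  0.02] open 24.0
to go tool cm [-0.   -0.01 -0.07]
```

```bash
python3 -m jog '[{"rx":0,"ry":0,"rz":0,"tx":0.15,"ty":0,"tz":0,"grip":1},{"rx":0,"ry":0,"rz":0,"tx":0,"ty":0,"tz":0,"grip":1}]'
python3 -c "
from h import *
st(.5005,.152)"
python3 -m jog '[{"rx":0,"ry":0,"rz":0,"tx":0.15,"ty":0,"tz":0,"grip":1},{"rx":0,"ry":0,"rz":0,"tx":0,"ty":0,"tz":0,"grip":1}]'
python3 -c "
from h import *
st(.5005,.152)"
```

```text
t: 11.4
tcp_pos: [0.5008, 0.1514, 0.3766]
ee_rot: [0.451, 0.545, -0.45, 0.546]
force: [-3.5, -3.6, 12.9]
opening: 0.024
t 11.4 tcp [0.5008 0.1514 0.3766] grasp [0.5011 0.1514 0.2216] x [ 0.002 -0.    -1.   ] psi -79.09 j [  16.8   14.    -4.4   71.5   -0.  -174.1] F [-3.5 -3.6 12.9] M [-1.03  1.18 -0.04] open 24.0
to go tool cm [-0.   -0.05 -0.07]
t: 11.6
tcp_pos: [0.5008, 0.1514, 0.3764]
ee_rot: [0.451, 0.544, -0.449, 0.546]
force: [-5.0, -3.9, 23.4]
opening: 0.0243
t 11.6 tcp [0.5008 0.1514 0.3764] grasp [0.5014 0.1514 0.2214] x [ 3.9e-03  3.0e-04 -1.0e+00] psi -79.09 j [  16.8   14.    -4.5   71.3   -0.  -174.1] F [-5.  -3.9 23.4] M [-1.32  1.68 -0.03] open 24.3
to go tool cm [-0.   -0.08 -0.07]
```

```bash
python3 -m jog '[{"rx":0,"ry":0,"rz":0,"tx":-0.15,"ty":-0.04,"tz":0.04,"grip":1},{"rx":-4,"ry":0,"rz":0,"tx":0,"ty":0,"tz":0,"grip":1},{"rx":0,"ry":0,"rz":0,"tx":0,"ty":0,"tz":0,"grip":1}]'
python3 -c "
from h import *
st()"
python3 -m jog '[{"rx":4,"ry":0,"rz":0,"tx":0,"ty":0,"tz":0,"grip":1},{"rx":4,"ry":0,"rz":0,"tx":0,"ty":0,"tz":0,"grip":1},{"rx":4,"ry":0,"rz":0,"tx":0,"ty":0,"tz":0,"grip":1}]'
python3 -c "
from h import *
st()"
python3 -m jog '[{"rx":4,"ry":0,"rz":0,"tx":0,"ty":0,"tz":0,"grip":1},{"rx":4,"ry":0,"rz":0,"tx":0,"ty":0,"tz":0,"grip":1},{"rx":4,"ry":0,"rz":0,"tx":0,"ty":0,"tz":0,"grip":1}]'
python3 -c "
from h import *
st()"
```

```text
t: 11.9
tcp_pos: [0.5006, 0.151, 0.3767]
ee_rot: [0.431, 0.56, -0.43, 0.562]
force: [-2.1, -2.8, 12.7]
opening: 0.0241
t 11.9 tcp [0.5006 0.151  0.3767] grasp [0.501  0.151  0.2217] x [ 2.5e-03  2.0e-04 -1.0e+00] psi -74.96 j [  16.8   14.    -4.4   71.4   -0.  -178.2] F [-2.1 -2.8 12.7] M [-0.9   0.93  0.03] open 24.1
t: 12.2
tcp_pos: [0.5005, 0.1512, 0.3767]
ee_rot: [0.488, 0.512, -0.487, 0.512]
force: [-4.4, -1.5, 13.3]
opening: 0.024
t 12.2 tcp [0.5005 0.1512 0.3767] grasp [0.5008 0.1513 0.2217] x [ 2.e-03  7.e-04 -1.e+00] psi -87.24 j [  16.8   14.    -4.4   71.4    0.  -166. ] F [-4.4 -1.5 13.3] M [-0.59  1.23  0.1 ] open 24.0
t: 12.5
tcp_pos: [0.5004, 0.1512, 0.3767]
ee_rot: [0.539, 0.458, -0.538, 0.458]
force: [-4.8, -1.8, 13.9]
opening: 0.0244
t 12.5 tcp [0.5004 0.1512 0.3767] grasp [0.5007 0.1513 0.2217] x [ 1.9e-03  9.0e-04 -1.0e+00] psi -99.23 j [  16.8   14.    -4.5   71.4    0.  -154. ] F [-4.8 -1.8 13.9] M [-0.48  1.23  0.1 ] open 24.4
```

```bash
python3 -m jog '[{"rx":5,"ry":0,"rz":0,"tx":-0.03,"ty":0,"tz":0,"grip":1},{"rx":5,"ry":0,"rz":0,"tx":0,"ty":0,"tz":0,"grip":1},{"rx":5,"ry":0,"rz":0,"tx":0,"ty":0,"tz":0,"grip":1},{"rx":5,"ry":0,"rz":0,"tx":0,"ty":0,"tz":0,"grip":1},{"rx":5,"ry":0,"rz":0,"tx":0,"ty":0,"tz":0,"grip":1}]'
python3 -c "
from h import *
st()"
python3 -m jog '[{"rx":5,"ry":0,"rz":0,"tx":0,"ty":0,"tz":0,"grip":1},{"rx":5,"ry":0,"rz":0,"tx":0,"ty":0,"tz":0,"grip":1},{"rx":5,"ry":0,"rz":0,"tx":0,"ty":0,"tz":0,"grip":1}]'
python3 -c "
from h import *
st()"
python3 -m jog '[{"rx":5,"ry":0,"rz":0,"tx":0,"ty":0,"tz":0,"grip":1},{"rx":5,"ry":0,"rz":0,"tx":0,"ty":0,"tz":0,"grip":1},{"rx":5,"ry":0,"rz":0,"tx":0,"ty":0,"tz":0,"grip":1}]'
python3 -c "
from h import *
st()"
```

```text
t: 13.0
tcp_pos: [0.5005, 0.1513, 0.3768]
ee_rot: [0.626, 0.331, -0.624, 0.33]
force: [-3.3, -1.0, 11.6]
opening: 0.0238
t 13.0 tcp [0.5005 0.1513 0.3768] grasp [0.5007 0.1514 0.2218] x [ 0.0017  0.001  -1.    ] psi -124.27 j [  16.8   14.    -4.4   71.5    0.  -128.9] F [-3.3 -1.  11.6] M [-0.32  1.07  0.  ] open 23.8
t: 13.3
tcp_pos: [0.5005, 0.1514, 0.3767]
ee_rot: [0.664, 0.246, -0.662, 0.246]
force: [-2.7, -0.8, 11.4]
opening: 0.0239
t 13.3 tcp [0.5005 0.1514 0.3767] grasp [0.5007 0.1516 0.2217] x [ 0.0018  0.0013 -1.    ] psi -139.27 j [  16.8   14.    -4.4   71.5    0.  -113.9] F [-2.7 -0.8 11.4] M [-0.11  1.    0.09] open 23.9
t: 13.6
tcp_pos: [0.5005, 0.1514, 0.3768]
ee_rot: [0.69, 0.158, -0.689, 0.157]
force: [-3.3, -0.4, 9.4]
opening: 0.0242
t 13.6 tcp [0.5005 0.1514 0.3768] grasp [0.5008 0.1517 0.2218] x [ 0.0019  0.0016 -1.    ] psi -154.27 j [ 16.8  14.   -4.4  71.4   0.1 -98.9] F [-3.3 -0.4  9.4] M [0.05 0.9  0.06] open 24.2
```

```bash
python3 -m jog '[{"rx":5,"ry":0,"rz":0,"tx":0.02,"ty":0,"tz":0,"grip":1},{"rx":5,"ry":0,"rz":0,"tx":0,"ty":0,"tz":0,"grip":1},{"rx":5,"ry":0,"rz":0,"tx":0,"ty":0,"tz":0,"grip":1},{"rx":5,"ry":0,"rz":0,"tx":0,"ty":0,"tz":0,"grip":1},{"rx":5,"ry":0,"rz":0,"tx":0,"ty":0,"tz":0,"grip":1},{"rx":5,"ry":0,"rz":0,"tx":0,"ty":0,"tz":0,"grip":1}]'
python3 -c "
from h import *
st()"
python3 -m jog '[{"rx":5,"ry":0,"rz":0,"tx":0,"ty":0,"tz":0,"grip":1},{"rx":5,"ry":0,"rz":0,"tx":0,"ty":0,"tz":0,"grip":1},{"rx":5,"ry":0,"rz":0,"tx":0,"ty":0,"tz":0,"grip":1}]'
python3 -c "
from h import *
st()"
python3 -m jog '[{"rx":5,"ry":0,"rz":0,"tx":0,"ty":0,"tz":0,"grip":1},{"rx":5,"ry":0,"rz":0,"tx":0,"ty":0,"tz":0,"grip":1},{"rx":5,"ry":0,"rz":0,"tx":0,"ty":0,"tz":0,"grip":1}]'
python3 -c "
from h import *
st()"
```

```text
t: 14.2
tcp_pos: [0.5008, 0.1516, 0.3766]
ee_rot: [0.707, -0.026, -0.706, -0.027]
force: [-1.7, 1.1, 9.6]
opening: 0.0244
t 14.2 tcp [0.5008 0.1516 0.3766] grasp [0.5011 0.1519 0.2216] x [ 0.0025  0.002  -1.    ] psi 175.74 j [ 16.8  14.   -4.4  71.4   0.1 -68.9] F [-1.7  1.1  9.6] M [ 0.27  0.58 -0.01] open 24.4
t: 14.5
tcp_pos: [0.5008, 0.1516, 0.3763]
ee_rot: [0.698, -0.117, -0.697, -0.119]
force: [-1.9, 1.4, 5.4]
opening: 0.0242
t 14.5 tcp [0.5008 0.1516 0.3763] grasp [0.5011 0.1519 0.2213] x [ 0.002  0.002 -1.   ] psi 160.74 j [ 16.8  14.   -4.5  71.4   0.1 -53.9] F [-1.9  1.4  5.4] M [0.38 0.32 0.01] open 24.2
t: 14.8
tcp_pos: [0.5007, 0.1514, 0.3752]
ee_rot: [0.676, -0.208, -0.676, -0.209]
force: [0.2, 0.8, -2.2]
opening: 0.0241
t 14.8 tcp [0.5007 0.1514 0.3752] grasp [0.5008 0.1515 0.2202] x [ 5.e-04  7.e-04 -1.e+00] psi 145.73 j [ 16.8  14.1  -4.5  71.3   0.  -38.9] F [ 0.2  0.8 -2.2] M [ 0.01 -0.11 -0.02] open 24.1
```

The force dropped and the tool sank, so the blade has entered the slot. Pushing it down to seat.

```bash
python3 -m jog '[{"rx":0,"ry":0,"rz":0,"tx":0.2,"ty":0,"tz":0,"grip":1},{"rx":0,"ry":0,"rz":0,"tx":0.2,"ty":0,"tz":0,"grip":1},{"rx":0,"ry":0,"rz":0,"tx":0,"ty":0,"tz":0,"grip":1}]'
python3 -c "
from h import *
st()"
python3 -m jog '[{"rx":0,"ry":0,"rz":0,"tx":0.2,"ty":0,"tz":0,"grip":1},{"rx":0,"ry":0,"rz":0,"tx":0,"ty":0,"tz":0,"grip":1}]'
python3 -c "
from h import *
st()"
```

```text
t: 15.1
tcp_pos: [0.5006, 0.1513, 0.3709]
ee_rot: [-0.676, 0.206, 0.676, 0.207]
force: [0.8, 1.1, -1.6]
opening: 0.024
t 15.1 tcp [0.5006 0.1513 0.3709] grasp [0.5006 0.1513 0.2159] x [-0.e+00  2.e-04 -1.e+00] psi 146.04 j [ 16.8  14.2  -5.   70.8   0.  -39.2] F [ 0.8  1.1 -1.6] M [ 0.2  -0.24  0.01] open 24.0
t: 15.3
tcp_pos: [0.5007, 0.1513, 0.37]
ee_rot: [0.677, -0.206, -0.676, -0.207]
force: [0.4, 0.9, 4.6]
opening: 0.0241
t 15.3 tcp [0.5007 0.1513 0.37  ] grasp [0.5009 0.1514 0.215 ] x [ 1.4e-03  7.0e-04 -1.0e+00] psi 145.98 j [ 16.8  14.2  -5.2  70.5   0.  -39.2] F [0.4 0.9 4.6] M [0.18 0.05 0.06] open 24.1
```

Seated at the slot's bottom (6.6 mm below first contact). Now I'll turn clockwise, following the 8 mm/turn lead.

```bash
python3 -m jog '[{"rx":8,"ry":0,"rz":0,"tx":0.018,"ty":0,"tz":0,"grip":1},{"rx":8,"ry":0,"rz":0,"tx":0.018,"ty":0,"tz":0,"grip":1},{"rx":8,"ry":0,"rz":0,"tx":0.018,"ty":0,"tz":0,"grip":1},{"rx":8,"ry":0,"rz":0,"tx":0.018,"ty":0,"tz":0,"grip":1},{"rx":8,"ry":0,"rz":0,"tx":0.018,"ty":0,"tz":0,"grip":1}]'
python3 -c "
from h import *
st()"
python3 -m jog '[{"rx":8,"ry":0,"rz":0,"tx":0.018,"ty":0,"tz":0,"grip":1},{"rx":8,"ry":0,"rz":0,"tx":0.018,"ty":0,"tz":0,"grip":1},{"rx":8,"ry":0,"rz":0,"tx":0.018,"ty":0,"tz":0,"grip":1},{"rx":8,"ry":0,"rz":0,"tx":0.018,"ty":0,"tz":0,"grip":1},{"rx":8,"ry":0,"rz":0,"tx":0.018,"ty":0,"tz":0,"grip":1}]'
python3 -c "
from h import *
st()"
```

```text
t: 15.8
tcp_pos: [0.5008, 0.1511, 0.3692]
ee_rot: [0.564, -0.427, -0.563, -0.428]
force: [0.6, -0.7, 4.6]
opening: 0.0242
t 15.8 tcp [0.5008 0.1511 0.3692] grasp [0.5011 0.1511 0.2142] x [ 2.e-03 -1.e-04 -1.e+00] psi 105.65 j [16.8 14.2 -5.3 70.4 -0.   1.2] F [ 0.6 -0.7  4.6] M [-0.31 -0.21  0.12] open 24.2
t: 16.3
tcp_pos: [0.5007, 0.1509, 0.3682]
ee_rot: [-0.384, 0.594, 0.383, 0.595]
force: [-1.2, -2.2, 5.2]
opening: 0.0239
t 16.3 tcp [0.5007 0.1509 0.3682] grasp [0.5009 0.1508 0.2132] x [ 1.7e-03 -7.0e-04 -1.0e+00] psi 65.64 j [16.8 14.3 -5.4 70.3 -0.1 41.2] F [-1.2 -2.2  5.2] M [-0.67 -0.03  0.11] open 23.9
```

```bash
python3 -m jog '[{"rx":8,"ry":0,"rz":0,"tx":0.018,"ty":0,"tz":0,"grip":1},{"rx":8,"ry":0,"rz":0,"tx":0.018,"ty":0,"tz":0,"grip":1},{"rx":8,"ry":0,"rz":0,"tx":0.018,"ty":0,"tz":0,"grip":1},{"rx":8,"ry":0,"rz":0,"tx":0.018,"ty":0,"tz":0,"grip":1},{"rx":8,"ry":0,"rz":0,"tx":0.018,"ty":0,"tz":0,"grip":1}]'
python3 -c "
from h import *
st()"
python3 -m jog '[{"rx":8,"ry":0,"rz":0,"tx":0.018,"ty":0,"tz":0,"grip":1},{"rx":8,"ry":0,"rz":0,"tx":0.018,"ty":0,"tz":0,"grip":1},{"rx":5,"ry":0,"rz":0,"tx":0.01,"ty":0,"tz":0,"grip":1}]'
python3 -c "
from h import *
st()"
python3 -m jog '[{"rx":5,"ry":0,"rz":0,"tx":0.01,"ty":0,"tz":0,"grip":1},{"rx":5,"ry":0,"rz":0,"tx":0.01,"ty":0,"tz":0,"grip":1},{"rx":0,"ry":0,"rz":0,"tx":0,"ty":0,"tz":0,"grip":1}]'
python3 -c "
from h import *
st()"
```

```text
t: 16.8
tcp_pos: [0.5006, 0.1508, 0.3673]
ee_rot: [-0.157, 0.689, 0.156, 0.69]
force: [-0.7, -2.6, 5.4]
opening: 0.0237
t 16.8 tcp [0.5006 0.1508 0.3673] grasp [0.5008 0.1507 0.2123] x [ 1.4e-03 -9.0e-04 -1.0e+00] psi 25.63 j [16.8 14.3 -5.5 70.2 -0.1 81.2] F [-0.7 -2.6  5.4] M [-0.82  0.2   0.12] open 23.7
t: 17.1
tcp_pos: [0.5005, 0.1508, 0.3669]
ee_rot: [-0.029, 0.706, 0.028, 0.707]
force: [-0.5, -3.5, 6.7]
opening: 0.0239
t 17.1 tcp [0.5005 0.1508 0.3669] grasp [0.5007 0.1507 0.2119] x [ 1.3e-03 -9.0e-04 -1.0e+00] psi 4.65 j [ 1.680e+01  1.430e+01 -5.500e+00  7.010e+01 -1.000e-01  1.021e+02] F [-0.5 -3.5  6.7] M [-0.84  0.22  0.15] open 23.9
t: 17.4
tcp_pos: [0.5005, 0.1508, 0.3666]
ee_rot: [0.032, 0.706, -0.032, 0.707]
force: [-0.4, -3.0, 6.7]
opening: 0.0244
t 17.4 tcp [0.5005 0.1508 0.3666] grasp [0.5006 0.1506 0.2116] x [ 0.0012 -0.001  -1.    ] psi -5.21 j [ 1.68e+01  1.43e+01 -5.50e+00  7.01e+01 -1.00e-01  1.12e+02] F [-0.4 -3.   6.7] M [-0.79  0.25  0.12] open 24.4
```

```bash
python3 -m jog '[{"rx":5,"ry":0,"rz":0,"tx":0.011,"ty":0,"tz":0,"grip":1},{"rx":5,"ry":0,"rz":0,"tx":0.011,"ty":0,"tz":0,"grip":1},{"rx":5,"ry":0,"rz":0,"tx":0.011,"ty":0,"tz":0,"grip":1}]'
python3 -c "
from h import *
st()"
python3 -m jog '[{"rx":5,"ry":0,"rz":0,"tx":0.011,"ty":0,"tz":0,"grip":1},{"rx":5,"ry":0,"rz":0,"tx":0.011,"ty":0,"tz":0,"grip":1},{"rx":5,"ry":0,"rz":0,"tx":0.011,"ty":0,"tz":0,"grip":1}]'
python3 -c "
from h import *
st()"
python3 -m jog '[{"rx":4,"ry":0,"rz":0,"tx":0.01,"ty":0,"tz":0,"grip":1},{"rx":4,"ry":0,"rz":0,"tx":0.01,"ty":0,"tz":0,"grip":1}]'
python3 -c "
from h import *
st()"
```

```text
t: 17.7
tcp_pos: [0.5004, 0.1508, 0.3663]
ee_rot: [0.124, 0.696, -0.125, 0.697]
force: [-1.9, -3.1, 6.5]
opening: 0.0238
t 17.7 tcp [0.5004 0.1508 0.3663] grasp [0.5006 0.1506 0.2113] x [ 0.0011 -0.0011 -1.    ] psi -20.24 j [ 1.68e+01  1.43e+01 -5.60e+00  7.01e+01 -1.00e-01  1.27e+02] F [-1.9 -3.1  6.5] M [-0.79  0.34  0.08] open 23.8
t: 18.0
tcp_pos: [0.5004, 0.1508, 0.366]
ee_rot: [0.214, 0.673, -0.214, 0.674]
force: [-2.0, -2.3, 6.8]
opening: 0.0244
t 18.0 tcp [0.5004 0.1508 0.366 ] grasp [0.5005 0.1506 0.211 ] x [ 0.001  -0.0011 -1.    ] psi -35.24 j [ 1.68e+01  1.43e+01 -5.60e+00  7.00e+01 -1.00e-01  1.42e+02] F [-2.  -2.3  6.8] M [-0.84  0.42  0.17] open 24.4
t: 18.2
tcp_pos: [0.5004, 0.1508, 0.3658]
ee_rot: [0.26, 0.657, -0.261, 0.658]
force: [-1.7, -3.6, 7.7]
opening: 0.0241
t 18.2 tcp [0.5004 0.1508 0.3658] grasp [0.5005 0.1506 0.2108] x [ 0.001  -0.0011 -1.    ] psi -43.2 j [ 1.68e+01  1.43e+01 -5.60e+00  7.00e+01 -1.00e-01  1.50e+02] F [-1.7 -3.6  7.7] M [-0.81  0.46  0.1 ] open 24.1
```

```bash
python3 -m jog '[{"rx":4,"ry":0,"rz":0,"tx":0.009,"ty":0,"tz":0,"grip":1},{"rx":4,"ry":0,"rz":0,"tx":0.009,"ty":0,"tz":0,"grip":1}]'
python3 -c "
from h import *
st()"
python3 -m jog '[{"rx":4,"ry":0,"rz":0,"tx":0.009,"ty":0,"tz":0,"grip":1},{"rx":4,"ry":0,"rz":0,"tx":0.009,"ty":0,"tz":0,"grip":1}]'
python3 -c "
from h import *
st()"
python3 -m jog '[{"rx":4,"ry":0,"rz":0,"tx":0.009,"ty":0,"tz":0,"grip":1},{"rx":4,"ry":0,"rz":0,"tx":0.009,"ty":0,"tz":0,"grip":1}]'
python3 -c "
from h import *
st()"
```

```text
t: 18.4
tcp_pos: [0.5003, 0.1508, 0.3656]
ee_rot: [0.305, 0.637, -0.306, 0.638]
force: [-1.0, -3.5, 8.5]
opening: 0.0239
t 18.4 tcp [0.5003 0.1508 0.3656] grasp [0.5005 0.1506 0.2106] x [ 9.0e-04 -1.1e-03 -1.0e+00] psi -51.2 j [ 1.68e+01  1.43e+01 -5.70e+00  7.00e+01 -1.00e-01  1.58e+02] F [-1.  -3.5  8.5] M [-0.8   0.48  0.11] open 23.9
t: 18.6
tcp_pos: [0.5003, 0.1508, 0.3655]
ee_rot: [0.349, 0.614, -0.349, 0.615]
force: [-1.9, -2.4, 8.3]
opening: 0.0238
t 18.6 tcp [0.5003 0.1508 0.3655] grasp [0.5004 0.1506 0.2105] x [ 8.e-04 -9.e-04 -1.e+00] psi -59.19 j [ 1.68e+01  1.43e+01 -5.70e+00  7.00e+01 -1.00e-01  1.66e+02] F [-1.9 -2.4  8.3] M [-0.84  0.65  0.25] open 23.8
t: 18.8
tcp_pos: [0.5002, 0.1508, 0.3654]
ee_rot: [0.391, 0.589, -0.391, 0.59]
force: [-2.3, -3.0, 10.1]
opening: 0.0239
t 18.8 tcp [0.5002 0.1508 0.3654] grasp [0.5004 0.1507 0.2104] x [ 9.e-04 -9.e-04 -1.e+00] psi -67.15 j [ 1.680e+01  1.430e+01 -5.700e+00  7.000e+01 -1.000e-01  1.739e+02] F [-2.3 -3.  10.1] M [-0.87  0.78  0.87] open 23.9
```

Torque jumped from about 0.15–0.25 to 0.87 N·m after about 210° of turn, at the expected height, which points to the stop. I'll do one small confirming nudge.

```bash
python3 -m jog '[{"rx":2.5,"ry":0,"rz":0,"tx":0,"ty":0,"tz":0,"grip":1},{"rx":0,"ry":0,"rz":0,"tx":0,"ty":0,"tz":0,"grip":1},{"rx":0,"ry":0,"rz":0,"tx":0,"ty":0,"tz":0,"grip":1}]'
python3 -c "
from h import *
st()"
```

```text
t: 19.1
tcp_pos: [0.5002, 0.151, 0.3655]
ee_rot: [0.403, 0.581, -0.403, 0.581]
force: [-2.5, -2.2, 9.5]
opening: 0.0242
t 19.1 tcp [0.5002 0.151  0.3655] grasp [0.5003 0.1509 0.2105] x [ 7.e-04 -3.e-04 -1.e+00] psi -69.49 j [ 16.8  14.3  -5.7  70.   -0.  176.3] F [-2.5 -2.2  9.5] M [-0.42  0.91  0.6 ] open 24.2
```

Height agrees: the blade end is 89.5 mm up, against 96.4 − 7 = 89.4 expected. I'll relieve the torque and lift out.

```bash
python3 -m jog '[{"rx":-4,"ry":0,"rz":0,"tx":-0.1,"ty":0,"tz":0,"grip":1},{"rx":0,"ry":0,"rz":0,"tx":-0.3,"ty":0,"tz":0,"grip":1},{"rx":0,"ry":0,"rz":0,"tx":-0.6,"ty":0,"tz":0,"grip":1},{"rx":0,"ry":0,"rz":0,"tx":-1,"ty":0,"tz":0,"grip":1},{"rx":0,"ry":0,"rz":0,"tx":-2,"ty":0,"tz":0,"grip":1},{"rx":0,"ry":0,"rz":0,"tx":-2,"ty":0,"tz":0,"grip":1},{"rx":0,"ry":0,"rz":0,"tx":-2,"ty":0,"tz":0,"grip":1},{"rx":0,"ry":0,"rz":0,"tx":0,"ty":0,"tz":0,"grip":1}]' && python3 -m jog '[{"rx":-8.5,"ry":0,"rz":0,"tx":0,"ty":0,"tz":0,"grip":1},{"rx":-8.5,"ry":0,"rz":0,"tx":0,"ty":0,"tz":0,"grip":1},{"rx":-8.5,"ry":0,"rz":0,"tx":0,"ty":0,"tz":0,"grip":1},{"rx":-8.5,"ry":0,"rz":0,"tx":0,"ty":0,"tz":0,"grip":1},{"rx":-8.5,"ry":0,"rz":0,"tx":0,"ty":0,"tz":0,"grip":1},{"rx":-8.5,"ry":0,"rz":0,"tx":0,"ty":0,"tz":0,"grip":1},{"rx":-8.5,"ry":0,"rz":0,"tx":0,"ty":0,"tz":0,"grip":1},{"rx":-8.5,"ry":0,"rz":0,"tx":0,"ty":0,"tz":0,"grip":1},{"rx":-8.5,"ry":0,"rz":0,"tx":0,"ty":0,"tz":0,"grip":1},{"rx":-8.5,"ry":0,"rz":0,"tx":0,"ty":0,"tz":0,"grip":1},{"rx":-8.5,"ry":0,"rz":0,"tx":0,"ty":0,"tz":0,"grip":1},{"rx":-6.5,"ry":0,"rz":0,"tx":0,"ty":0,"tz":0,"grip":1},{"rx":0,"ry":0,"rz":0,"tx":0,"ty":0,"tz":0,"grip":1}]'
python3 -c "
from h import *
st(.509,-.0294)"
```

```text
t: 19.9
tcp_pos: [0.5009, 0.1513, 0.448]
ee_rot: [0.385, 0.593, -0.382, 0.596]
force: [1.3, -0.4, -1.4]
opening: 0.0241
t: 21.2
tcp_pos: [0.5004, 0.1511, 0.4441]
ee_rot: [-0.21, 0.675, 0.21, 0.675]
force: [-0.7, 0.3, -1.9]
opening: 0.024
t 21.2 tcp [0.5004 0.1511 0.4441] grasp [0.5004 0.1511 0.2891] x [-2.e-04 -1.e-04 -1.e+00] psi 34.49 j [16.8 12.9  3.9 81.1 -0.  72.3] F [-0.7  0.3 -1.9] M [-0.01 -0.02  0.  ] open 24.0
to go tool cm [  0.   -15.37  -9.51]
```

```bash
python3 -m jog '[{"rx":0,"ry":0,"rz":0,"tx":0,"ty":-2.56,"tz":-1.585,"grip":1},{"rx":0,"ry":0,"rz":0,"tx":0,"ty":-2.56,"tz":-1.585,"grip":1},{"rx":0,"ry":0,"rz":0,"tx":0,"ty":-2.56,"tz":-1.585,"grip":1},{"rx":0,"ry":0,"rz":0,"tx":0,"ty":-2.56,"tz":-1.585,"grip":1},{"rx":0,"ry":0,"rz":0,"tx":0,"ty":-2.56,"tz":-1.585,"grip":1},{"rx":0,"ry":0,"rz":0,"tx":0,"ty":-2.56,"tz":-1.585,"grip":1},{"rx":0,"ry":0,"rz":0,"tx":0,"ty":0,"tz":0,"grip":1},{"rx":0,"ry":0,"rz":0,"tx":0,"ty":0,"tz":0,"grip":1}]'
python3 - <<'E'
from h import *
st(.509,-.0294)
d=np.load('pics/over.npz')['d']; X=cloud('scene',d)
m=(abs(X[...,2]-.1)<.004)&(np.hypot(X[...,0]-.505,X[...,1]+.03)<.045); P=X[m]
rc=cv2.minAreaRect((P[:,:2]*1000).astype(np.float32)); print('stand top',len(P),np.round(rc[0],1),np.round(rc[1],1),rc[2])
E
```

```text
t: 22.0
tcp_pos: [0.5088, -0.0299, 0.4443]
ee_rot: [-0.208, 0.676, 0.208, 0.676]
force: [-1.2, -0.7, -1.0]
opening: 0.0244
t 22.0 tcp [ 0.5088 -0.0299  0.4443] grasp [ 0.5087 -0.0299  0.2893] x [-2.e-04  1.e-04 -1.e+00] psi 34.16 j [-3.4 11.6  2.3 80.7  0.  52.5] F [-1.2 -0.7 -1. ] M [0.03 0.04 0.03] open 24.4
to go tool cm [0.   0.02 0.05]
stand top 137 [509.4 -29.5] [49. 47.] 65.69873046875
```

```bash
python3 -m jog '[{"rx":0,"ry":0,"rz":0,"tx":2.5,"ty":0,"tz":0.06,"grip":1},{"rx":0,"ry":0,"rz":0,"tx":2.5,"ty":0,"tz":0,"grip":1},{"rx":0,"ry":0,"rz":0,"tx":1.5,"ty":0,"tz":0,"grip":1},{"rx":0,"ry":0,"rz":0,"tx":0,"ty":0,"tz":0,"grip":1}]'
python3 -c "
from h import *
st(.509,-.0294)"
python3 -m jog '[{"rx":0,"ry":0,"rz":0,"tx":1.5,"ty":0,"tz":0,"grip":1},{"rx":0,"ry":0,"rz":0,"tx":2,"ty":0,"tz":0,"grip":1},{"rx":0,"ry":0,"rz":0,"tx":1.7,"ty":0,"tz":0,"grip":1},{"rx":0,"ry":0,"rz":0,"tx":1,"ty":0,"tz":0,"grip":1},{"rx":0,"ry":0,"rz":0,"tx":0.5,"ty":0,"tz":0,"grip":1},{"rx":0,"ry":0,"rz":0,"tx":0.2,"ty":0,"tz":0,"grip":1},{"rx":0,"ry":0,"rz":0,"tx":0,"ty":0,"tz":0,"grip":1}]'
python3 -c "
from h import *
st(.509,-.0294)"
```

```text
t: 22.4
tcp_pos: [0.5087, -0.028, 0.3776]
ee_rot: [-0.209, 0.677, 0.21, 0.674]
force: [-0.2, 0.3, -0.9]
opening: 0.0241
t 22.4 tcp [ 0.5087 -0.028   0.3776] grasp [ 0.5081 -0.028   0.2226] x [-3.6e-03  3.0e-04 -1.0e+00] psi 34.39 j [-3.2 12.8 -5.9 71.5  0.  52.5] F [-0.2  0.3 -0.9] M [0.04 0.05 0.03] open 24.1
to go tool cm [-0.   -0.17 -0.01]
t: 23.1
tcp_pos: [0.5095, -0.0288, 0.311]
ee_rot: [-0.209, 0.675, 0.209, 0.676]
force: [0.7, -0.6, -1.8]
opening: 0.0241
t 23.1 tcp [ 0.5095 -0.0288  0.311 ] grasp [ 0.5095 -0.0288  0.156 ] x [ 3.e-04  0.e+00 -1.e+00] psi 34.42 j [ -3.2  15.1 -13.   61.9   0.   52.3] F [ 0.7 -0.6 -1.8] M [-0.    0.01 -0.05] open 24.1
to go tool cm [-0.   -0.02 -0.07]
```

```bash
python3 -m jog '[{"rx":0,"ry":0,"rz":0,"tx":0.3,"ty":0,"tz":-0.04,"grip":1},{"rx":0,"ry":0,"rz":0,"tx":0.15,"ty":0,"tz":0,"grip":1},{"rx":0,"ry":0,"rz":0,"tx":0,"ty":0,"tz":0,"grip":1},{"rx":0,"ry":0,"rz":0,"tx":0,"ty":0,"tz":0,"grip":1}]'
python3 -c "
from h import *
st(.509,-.0294)"
```

```text
t: 23.5
tcp_pos: [0.5091, -0.0293, 0.3063]
ee_rot: [-0.209, 0.675, 0.209, 0.676]
force: [0.2, -0.9, 1.4]
opening: 0.0239
t 23.5 tcp [ 0.5091 -0.0293  0.3063] grasp [ 0.5091 -0.0293  0.1513] x [ 4.e-04 -2.e-04 -1.e+00] psi 34.42 j [ -3.3  15.2 -13.5  61.2  -0.   52.3] F [ 0.2 -0.9  1.4] M [-0.02  0.02  0.02] open 23.9
to go tool cm [-0.   -0.   -0.02]
```

```bash
python3 -m jog '[{"rx":0,"ry":0,"rz":0,"tx":0,"ty":0,"tz":0,"grip":0.3},{"rx":0,"ry":0,"rz":0,"tx":0,"ty":0,"tz":0,"grip":0},{"rx":0,"ry":0,"rz":0,"tx":0,"ty":0,"tz":0,"grip":-0.5},{"rx":0,"ry":0,"rz":0,"tx":0,"ty":0,"tz":0,"grip":-1},{"rx":0,"ry":0,"rz":0,"tx":0,"ty":0,"tz":0,"grip":-1},{"rx":0,"ry":0,"rz":0,"tx":0,"ty":0,"tz":0,"grip":-1},{"rx":0,"ry":0,"rz":0,"tx":0,"ty":0,"tz":0,"grip":-1},{"rx":0,"ry":0,"rz":0,"tx":-2,"ty":0,"tz":0,"grip":-1},{"rx":0,"ry":0,"rz":0,"tx":-2.5,"ty":0,"tz":0,"grip":-1},{"rx":0,"ry":0,"rz":0,"tx":-2.5,"ty":0,"tz":0,"grip":-1},{"rx":0,"ry":0,"rz":0,"tx":-2.5,"ty":0,"tz":0,"grip":-1},{"rx":0,"ry":0,"rz":0,"tx":-2,"ty":0,"tz":0,"grip":-1},{"rx":0,"ry":0,"rz":0,"tx":0,"ty":1.7,"tz":-2.5,"grip":-1},{"rx":0,"ry":0,"rz":0,"tx":0,"ty":1.7,"tz":-2.5,"grip":-1},{"rx":0,"ry":0,"rz":0,"tx":0,"ty":1.7,"tz":-2.5,"grip":-1},{"rx":0,"ry":0,"rz":0,"tx":0,"ty":1.7,"tz":-2.5,"grip":-1},{"rx":0,"ry":0,"rz":0,"tx":0,"ty":1.7,"tz":-2.5,"grip":-1},{"rx":0,"ry":0,"rz":0,"tx":0,"ty":0,"tz":0,"grip":-1}]'
python3 - <<'E'
from h import *
st()
im,d=save('scene','end',(170,140,300,250),4); ti,td=save('top','endt')
b=np.load('pics/scene0.npz')['im']; t0=np.load('pics/topavg.npz')['im']
o=np.vstack([cv2.resize(im[145:245,180:290],(385,350),interpolation=cv2.INTER_CUBIC),])
o2=cv2.resize(ti[190:270,180:300],(525,350),interpolation=cv2.INTER_CUBIC)
cv2.imwrite('pics/endc.png',np.hstack([o,o2])[:,:-120,::-1])
for cam,dd in(('scene',d),('top',td)):
    X=cloud(cam,dd); m=(np.hypot(X[...,0]-.509,X[...,1]+.0295)<.02)&(X[...,2]>.12); P=X[m]; print(cam,len(P),np.median(P,0).round(4),P[:,2].max().round(4))
    print('bottle etc',[(n,[np.round(q['xyz'],3).tolist() for q in manip.boxes_of(n,cam)][:1]) for n in('bottle','beaker','timer','marker','cell')])
E
```

```text
t: 25.3
tcp_pos: [0.3547, -0.0297, 0.4213]
ee_rot: [-0.209, 0.676, 0.209, 0.675]
force: [0.9, -0.5, 0.1]
opening: 0.0858
t 25.3 tcp [ 0.3547 -0.0297  0.4213] grasp [ 0.3546 -0.0297  0.2663] x [-7.e-04 -1.e-04 -1.e+00] psi 34.41 j [ -4.8  -3.4 -17.6  75.8  -0.   50.8] F [ 0.9 -0.5  0.1] M [-0.01  0.01 -0.03] open 85.8
scene 211 [ 0.4995 -0.0337  0.158 ] 0.1893
bottle etc [('bottle', [[0.671, 0.215, 0.061]]), ('beaker', [[0.49, 0.134, 0.06]]), ('timer', [[0.5, -0.529, 0.017]]), ('marker', []), ('cell', [[0.478, 0.142, 0.032]])]
top 84 [ 0.5072 -0.0296  0.1842] 0.1903
bottle etc [('bottle', [[0.682, 0.218, 0.082]]), ('beaker', [[0.686, 0.134, 0.032]]), ('timer', [[0.522, -0.531, 0.015]]), ('marker', [[0.634, 0.045, 0.012]]), ('cell', [[0.505, -0.045, 0.013]])]
```

View pics/endc.png

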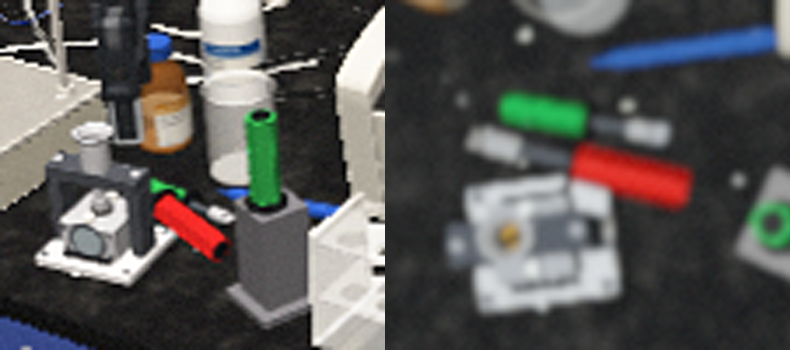

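The driver is back in the stand with its flange on the mouth, and the cell is in its nest. However, the red and the small green look-alikes, which stood upright at first, now lie behind the clamp. I'll check earlier frames to see when that happened.

Run:
```python
from h import *
a=np.load('pics/top0.npz')['im'];b=np.load('pics/topavg.npz')['im'].clip(0,255).astype(np.uint8)
s0=np.load('pics/scene0.npz')['im'];c=np.load('pics/lift.npz')['im'].clip(0,255).astype(np.uint8);e=np.load('pics/over.npz')['im'].clip(0,255).astype(np.uint8)
f=lambda i,r:cv2.resize(i[r[1]:r[3],r[0]:r[2]],(260,260),interpolation=cv2.INTER_CUBIC)
t=(180,195,260,275);q=(180,140,280,240)
cv2.imwrite('pics/hist.png',np.vstack([np.hstack([f(a,t),f(b,t),f(np.load('pics/endt.npz')['im'],t)]),np.hstack([f(s0,q),f(c,q),f(e,q)])])[:,:,::-1])
```

```text
(no output)
```

View pics/hist.png

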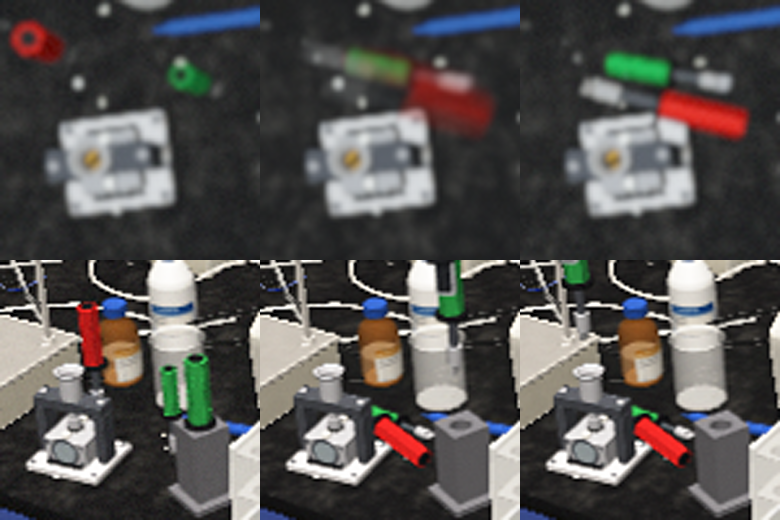

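The look-alikes toppled by themselves between t = 1.1 and 1.5 s, before the arm had moved, and they are not part of the job. Handing in.

```bash
python3 -c "
from h import *
print(manip.close_job())"
```

```text
the job is handed in; nothing more can be done
None
```

I took the larger green driver from its stand, seated it in the slotted screw and turned the screw clockwise to its stop. I then hung the driver back, let go and handed the job in at about 25.6 s.

- **Stop:** After about 210° of turn the torque jumped from about 0.15–0.25 to 0.87 N·m. The blade's end was 89.5 mm up, where 89.4 mm is expected at the stop. A last 2.5° nudge lowered the screw no further, but the torque eased to 0.6 N·m, probably from slip in the grip.
- **Driver:** It stands upright in the stand, its top measured at about 184 mm, which is the hanging height. The gripper is open and about 15 cm away.
- **Cell and bystanders:** The cell is in its nest. The bottle, beaker, timer and marker are within about 4 mm of where they were first measured, apart from one wrong scene-camera report that put the beaker on the clamp.

Some checks failed or disagreed:

- **Blade direction:** My first reading of it from the picture was wrong. I found the slot by turning the blade under a light push of about 10 N.
- **Look-alikes:** The red and the small green driver stood upright at first and now lie behind the clamp. Pictures show they fell between t = 1.1 and 1.5 s, before the arm had moved. I did not touch them.

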